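Hold the splitter's feed roller down in the V-blocks for gauging

TASK

The feed roller from the leather splitter - the thick steel one with one long journal, lying in the notched wooden rack - is about to be gauged. Lift it out, lower it (do not drop it) centred into the pair of V-blocks on the iron surface plate with its long journal towards the dial-gauge stand, then press it down firmly, with about 20 N, so that it bears on both sides of the Vs, and finish while still holding it pressed there with the fingers. Leave the other two rollers, the yoke clamp, the cup and the awl where they are.

Things in the scene. Friction and masses are not known exactly. Their poses are not given: they have to be found in the camera images.
- roller: the feed roller: steel, body 30 mm in diameter and 180 mm long, about 0.42 kg, with a 14 mm thick journal at each end, 14 mm long at its -x end and 36 mm long at its +x end. Origin on the axis at the middle of the 180 mm body; x runs along the axis towards the long journal. It starts lying level in one of the rack's three places with its axis 56 mm above the bench
- long_end (a point): the tip of the roller's long journal, on the axis, 126 mm from the roller's origin
- rack: fixed plywood rack: two notched boards 14 mm thick, 240 mm long and 55 mm high, standing across its x axis at x = -60 and +60 mm, so that 106 mm between them is free; three V-notches at y = -75, 0, +75 mm each carry a roller lying along x. Two 12 mm thick slats join the boards at the bottom. Origin on the bench under its centre
- gauge_plate: fixed cast-iron surface plate 360 x 160 mm, 30 mm thick; origin under its centre, x along its length and along the V-grooves. At x = +135 mm stands a magnetic base (50 mm cube) with a 12 mm post up to 180 mm above the bench, its rod and dial gauge swung out over +y at that x. Two steel V-blocks stand on it
- v_seat (a point): where the roller's origin lies when it is seated and centred: on the V-blocks' centre line, midway between the two blocks, 81 mm above the bench and 1 mm above their tops; axes as the surface plate's, x towards the dial-gauge stand
- vee_left: the +y halves of both V-blocks; origin on the plate's top at its centre, axes as the plate's. The blocks are centred at x = -90 and +20 mm on y = 0, each 36 mm long in x, 50 mm wide, 50 mm high (tops 80 mm above the bench), with a 90-degree V 40 mm wide and 20 mm deep; 74 mm between them is free for fingers
- vee_right: the -y halves of both V-blocks, likewise
- slim_roller: the slimmer steel roller in the rack (20 mm diameter, 180 mm body, two short 14 mm journals), origin on its axis at the middle; leave alone
- burnisher: a grooved hardwood edge burnisher in the rack (34 mm diameter, 180 mm long, no journals), origin on its axis at the middle; leave alone
- v_clamp: the V-blocks' loose yoke clamp standing on the bench (76 mm wide, 16 mm thick, 100 mm high with its screw), origin under its centre; leave alone
- cup: a white plastic cup, 60 mm across and 60 mm high, origin under its centre; leave alone
- awl: an awl lying on the bench, 135 mm long along its x, 27 mm high, origin under its ferrule; leave alone
Not all that is in view belongs to the job. What is shaped like the roller but yellow is not meant.

How it is judged:
By the outcome, as a careful person would: the job done as asked, in the order asked, and still so for the second after the job is handed in, while the arm keeps its last pose, push and grip.
It also fails if it takes over 48 s, if anything falls off the work surface, if the arm or the gripper's body presses on something with over 40 N, if the wrist force passes 120 N, or if a joint passes its speed limit or range.

ROBOT

A 6-joint arm with a two-finger parallel gripper is mounted at the origin on the work surface. World frame = base frame: x ahead of the robot, y to its left, z up, the work surface at z = 0. Lengths are in m, angles in rad, forces in N, time in s.
With the tool pointing down it reaches from about 0.4 to 0.825 m from the base axis. Payload 7 kg.
Tool frame: the origin (TCP) lies on the centre line of the jaws, within the pads' length; the fingertips stand arm.tip_reach ahead of it and the grasp point (between the pads) lies 5 mm behind it (arm.tip_reach is the distance from the TCP to the fingertips, in m); z points along the fingers, y is the line along which they close (so a half turn about z gives the same grasp; the last joint's range is limited). The gripper opens to 88 mm and grips with 3 to 60 N. Pads are 19 mm wide; open, the fingers measure 130 mm over their backs; the gripper's body (78 mm by 193 mm) begins 47 mm behind the grasp point.
Start: joints at [-1.06, 0.359, 0.012, 0, -1.224, -0.288], TCP at [0.149, -0.658, 0.241] pointing down, gripper open.
Joint ranges: [-3.07, 3.07], [-1.43, 2.12], [-1.02, 1.25], [-3.03, 1.67], [-3.05, -0], [-3.03, 3.03]. Speed limits (rad/s): [2.39, 2.39, 3.01, 3.14, 3.14, 3.14].

INTERFACE

Orientations are given as [roll, pitch, yaw] about the fixed x, y, z axes, in that order (R = Rz(yaw) Ry(pitch) Rx(roll)).
In Python, from station import status, optics, order, arm gives the robot as it stands. The module is installed in compiled form; this text tells all that it offers.
- The arm moves only by the shell command python3 -m jog 'ROWS' [FORCE]. ROWS is JSON, a list of rows, each a list of 3 entries, a list of its own where there are three numbers: the gripper command: -1 is shut, 1 is fully open, values between are in proportion, then the shift along the tool's x, y, z in mm, then the turn about the tool's z in rad. A call has 1 to 20 rows; each row is the pose to reach, as a shift and turn from the pose commanded when the call began, along the tool's axes at that moment; what a row does not reach only later rows make up. A row lasts 1/8 s, in which the tool goes at most 62.5 mm and 10.7 degrees, less where a joint would pass 70% of its speed; a pose out of reach is approached as far as the arm can. A call with a gripper value outside its range is refused whole. The fingers move at their own pace and stop on an object; FORCE is the grip in N (left out, the last holds). Time passes only in rows, so rows that repeat a pose let the fingers close. It gives the time, the measured TCP pose, the force, the opening and the grip force at its end, in the units of the state.
- status.get_state(): the state, without advancing time (a new reading comes with each control period).
- optics.grab_frame(name): name is "side" or "top" or "wrist"; returns a dict with "color" (384x512x3 uint8, red, green, blue), "mtx" (3x3 intrinsics, pixels), "cam_to_world" (4x4, takes a point from camera to world coordinates). Camera axes: x right, y down, z forward; pixel columns grow to the right and rows downward; lengths in m; the calibration is good to about 2 mm. The wrist camera is an equidistant fisheye: a pixel r from the principal point sees the ray r / f radians off the axis. A picture is of the moment at which its call begins. There is no depth.
- order.job_done(): hands the job in; it is judged then, once.
The state is a dict: "t": time; "q": joint angles; "qd": joint speeds; "joint_efforts": joint torques, N m; "eef_pos": TCP position; "ee_rot": TCP orientation; "force": force on the tool from outside, world axes, zero at the start; "moment": the same for the moment, N m; "width": finger opening in m; "gripper_force": force on a finger pad.
Only numpy, scipy, OpenCV 4.12 (cv2) and the standard library are available. Lean on these libraries where they do the work, as an engineer would, in place of code of your own. Each camera call takes 0.05 s, during which the arm holds its last target. There are 200 camera calls.

## Working session

There is one attempt and no reset: what is moved stays moved. The work goes in short steps, Python scripts to look and compute and a shell command to move; the robot and the scene stay as the last step left them, time stands still between calls to the robot, and variables do not carry over. Pictures are saved under pics/ and viewed, at most 10 in all, crops included, and the job is handed in when it is done.

```bash
mkdir -p pics
python3 - <<'E'
from station import status, optics, arm
import cv2, numpy as np
s=status.get_state(); print(s, arm.tip_reach)
for n in ("top","side"):
    f=optics.grab_frame(n); cv2.imwrite(f"pics/{n}0.png",cv2.resize(f["color"][:,:,::-1],(768,576),interpolation=cv2.INTER_CUBIC)); np.savez(f"pics/{n}0.npz",**f)
    print(n,f["mtx"].tolist(),np.round(f["cam_to_world"],4).tolist())
E
```

```text
{'t': 0.0, 'q': array([-1.05988720e+00,  3.59396083e-01,  1.10455022e-02, -3.54749746e-04,
       -1.22413729e+00, -2.88111316e-01]), 'qd': array([ 0.00240698, -0.00018299,  0.00019531,  0.00221177, -0.00029056,
        0.00071222]), 'joint_efforts': array([-2.35414765e-03, -5.82719207e+01,  2.93051201e+01,  6.99707866e+00,
        7.05183222e-03, -1.63949671e-04]), 'eef_pos': array([ 0.14901788, -0.65784517,  0.2396101 ]), 'ee_rot': array([ 3.13987607e+00, -1.60944387e-04, -2.91891551e+00]), 'force': array([ 0.37105076, -0.78345024,  0.36918112]), 'moment': array([ 0.03870091,  0.02656568, -0.00183906]), 'gripper_force': 0.0, 'width': 0.08757056016672722} 0.014
top [[439.66511149616963, 0.0, 253.0281698653282], [0.0, 439.66511149616963, 189.72569948288807], [0.0, 0.0, 1.0]] [[-0.0036, -0.9976, 0.0691, 0.3662], [-1.0, 0.0032, -0.0065, 0.0301], [0.0062, -0.0692, -0.9976, 1.2962], [0.0, 0.0, 0.0, 1.0]]
side [[391.09822292795775, 0.0, 254.5887565335215], [0.0, 391.09822292795775, 197.57671649207367], [0.0, 0.0, 1.0]] [[-0.8418, -0.3943, 0.3686, 0.1134], [-0.5398, 0.6209, -0.5685, 0.5662], [-0.0047, -0.6775, -0.7355, 0.7806], [0.0, 0.0, 0.0, 1.0]]
```

View pics/top0.png

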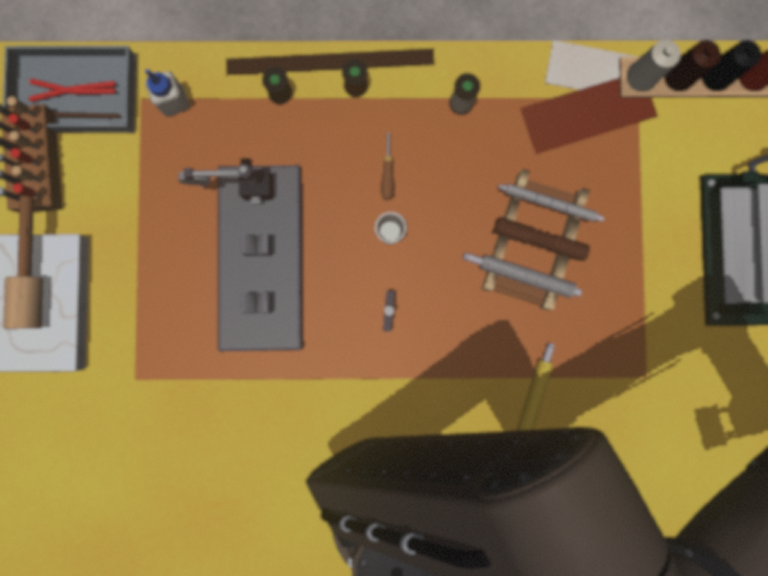

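View pics/side0.png

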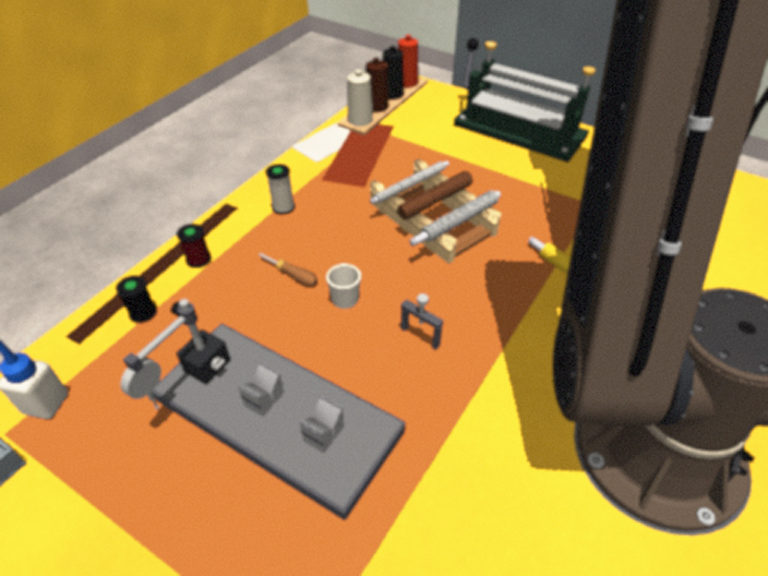

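Candidates for the roller in the top view (768-wide picture): the grey bar (465,258)–(580,293), the thinner grey bar (500,188)–(603,217), the brown burnisher (497,225)–(588,252), and a yellow one at (550,345), which is not meant. The near grey bar looks thicker and has a long stub at its left end, so it fits. I'll confirm it in a crop and measure it.

```bash
cat > h.py <<'E'
import numpy as np, cv2
def ray(f,uv,fish=False):
    K=f["mtx"];T=f["cam_to_world"];u=np.atleast_2d(np.asarray(uv,float))
    d=np.c_[(u[:,0]-K[0,2])/K[0,0],(u[:,1]-K[1,2])/K[1,1]]
    if fish:
        r=np.linalg.norm(d,axis=1); k=np.sin(r)/np.maximum(r,1e-9); v=np.c_[d*k[:,None],np.cos(r)]
    else: v=np.c_[d,np.ones(len(d))]
    return T[:3,3], v@T[:3,:3].T
def onz(f,uv,z,fish=False):
    o,d=ray(f,uv,fish); return o+d*((z-o[2])/d[:,2])[:,None]
def proj(f,P,fish=False):
    T=f["cam_to_world"];K=f["mtx"];c=(np.atleast_2d(P)-T[:3,3])@T[:3,:3]
    if fish:
        n=np.linalg.norm(c[:,:2],axis=1);a=np.arctan2(n,c[:,2]);d=c[:,:2]/np.maximum(n,1e-9)[:,None]*a[:,None]
    else: d=c[:,:2]/c[:,2:]
    return d*[K[0,0],K[1,1]]+[K[0,2],K[1,2]]
E
python3 - <<'E'
from h import *
f=dict(np.load("pics/top0.npz")); c=f["color"]
A=c[105:215,300:415]; B=c[100:240,110:210]
h=600
a=cv2.resize(A,None,fx=4,fy=4,interpolation=2); b=cv2.resize(B,None,fx=3.1,fy=3.1,interpolation=2)
o=np.zeros((440,a.shape[1]+b.shape[1],3),np.uint8); o[:a.shape[0],:a.shape[1]]=a[:440]; o[:b.shape[0],a.shape[1]:]=b[:440]
print(o.shape); cv2.imwrite("pics/crop1.png",o[:,:,::-1])
hsv=cv2.cvtColor(c,cv2.COLOR_RGB2HSV)
m=((hsv[...,1]<70)&(hsv[...,2]>70)).astype(np.uint8)
w=np.zeros_like(m); w[105:215,300:415]=m[105:215,300:415]
for k in cv2.findContours(w,0,1)[0]:
    if cv2.contourArea(k)<60: continue
    r=cv2.minAreaRect(k); p=cv2.boxPoints(r); 
    e=np.argsort(p[:,0]); L=p[e[:2]].mean(0); R=p[e[2:]].mean(0)
    print("bar",r,onz(f,[L,R],.056)[:,:2].round(4).tolist())
m2=((hsv[...,1]<60)&(hsv[...,2]<135)).astype(np.uint8)
w=np.zeros_like(m2); w[100:240,140:210]=m2[100:240,140:210]
w=cv2.morphologyEx(w,cv2.MORPH_CLOSE,np.ones((9,9)))
k=max(cv2.findContours(w,0,1)[0],key=cv2.contourArea); r=cv2.minAreaRect(k); print("plate",r,onz(f,cv2.boxPoints(r),.03)[:,:2].round(4).tolist())
E
```

```text
(440, 770, 3)
bar ((348.04998779296875, 182.35000610351562), (81.9029769897461, 11.384199142456055), 18.43494987487793) [[0.5095, -0.1376], [0.4351, -0.3568]]
bar ((367.217041015625, 134.87054443359375), (72.42124938964844, 8.226444244384766), 18.004159927368164) [[0.6408, -0.2068], [0.5757, -0.4025]]
plate ((171.68536376953125, 170.81980895996094), (124.29271697998047, 59.110145568847656), 87.79740142822266) [[0.6887, 0.3517], [0.6951, 0.1794], [0.3335, 0.164], [0.3277, 0.3329]]
```

View pics/crop1.png

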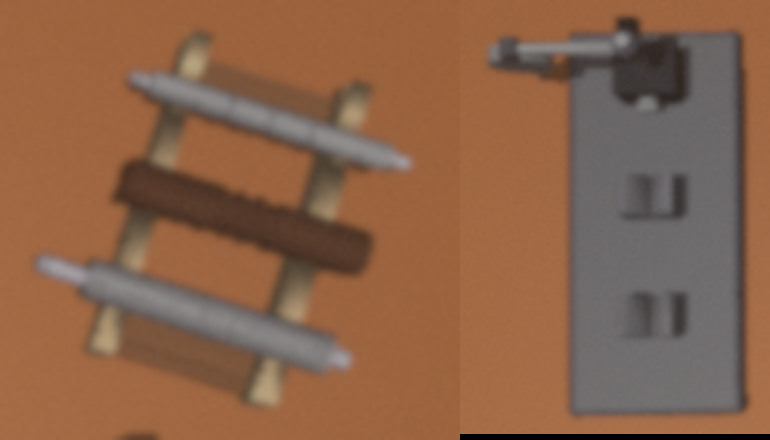

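The crop confirms it. The near bar, body (85,277)–(330,358), is the thick steel one, with the long journal at its left end (38,263), pointing to +y. The upper grey bar is thinner and has two short journals. The right half shows the V-blocks at (655,197) and (655,315), with the gauge base above them at the far (+x) end. Now I move over the roller.

```bash
python3 -m jog '[[0.2,[-400,320,0],-1.02],[0.2,[-400,320,0],-1.02],[0.2,[-400,320,0],-1.02],[0.2,[-400,320,0],-1.02],[0.2,[-400,320,0],-1.02],[0.2,[-400,320,0],-1.02],[0.2,[-400,320,0],-1.02],[0.2,[-400,320,0],-1.02],[0.2,[-400,320,0],-1.02],[0.2,[-400,320,0],-1.02],[0.2,[-400,320,0],-1.02],[0.2,[-400,320,0],-1.02],[0.2,[-400,320,0],-1.02],[0.2,[-400,320,0],-1.02]]' 40
python3 - <<'E'
from h import *
from station import status, optics
s=status.get_state(); print(s["q"],s["eef_pos"],s["ee_rot"])
f=optics.grab_frame("wrist"); np.savez("pics/w1.npz",**f); c=f["color"]; print(f["mtx"],f["cam_to_world"].round(3))
o=cv2.resize(c,None,fx=1.5,fy=1.5)
n=np.array([.321,.947]);C=np.array([.469,-.257])
for t in (-.104,-.09,.09,.126): cv2.circle(o,tuple(int(v) for v in 1.5*proj(f,[*(C+n*t),.056],True)[0]),3,(255,0,0),1)
cv2.imwrite("pics/w1.png",o[:,:,::-1])
E
```

```text
t: 1.85
eef_pos: [0.4682, -0.2583, 0.2406]
ee_rot: [-3.142, 0.0, -1.9]
force: [0.2, -0.7, 0.5]
width: 0.0528
gripper_force: 0.0
[-1.37203047e-01  1.27748017e-01 -2.96552114e-01 -3.29841460e-05
 -1.14642806e+00 -1.91653641e-01] [ 0.46823534 -0.258258    0.24059471] [-3.14153149e+00  4.24872431e-05 -1.89966659e+00]
[[297.31863964   0.         256.5235183 ]
 [  0.         297.31863964 193.70617187]
 [  0.           0.           1.        ]] [[-0.947  0.312  0.081  0.447]
 [ 0.322  0.917  0.236 -0.322]
 [-0.001  0.25  -0.968  0.385]
 [ 0.     0.     0.     1.   ]]
```

View pics/w1.png

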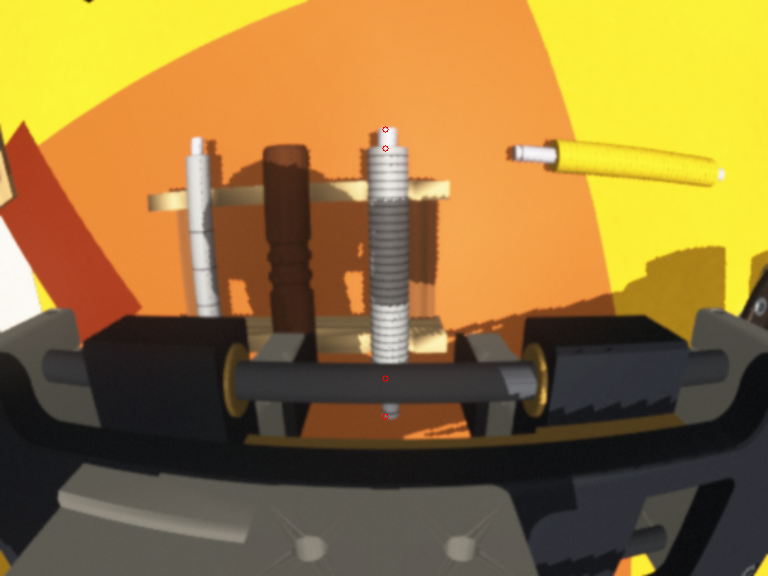

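The wrist view shows the roller's body at columns 369–408, rows 148–360. Its short journal is at the top (387,137), and the long journal tip at (390,412) below the gripper bar. My prediction lies about 3 px to the left. I'll refine this from the mask edges.

Run:
```python
from h import *
f=dict(np.load("pics/w1.npz")); c=f["color"]
hsv=cv2.cvtColor(c,cv2.COLOR_RGB2HSV)
m=(hsv[...,1]<90)
P=[]
for v in range(103,236,4):
    u=np.where(m[v,235:285])[0]+235
    if len(u)>10: P.append([(u.min()+u.max())/2,v]); 
P=np.array(P); W=onz(f,P,.058,True)[:,:2]   # silhouette centre ~ axis
vx,vy,x0,y0=cv2.fitLine(W.astype(np.float32),cv2.DIST_HUBER,0,.001,.001).ravel()
n=np.array([vx,vy])*np.sign(vy); print("yaw",np.arctan2(n[1],n[0]))
col=m[:, 258]; 
# body far end: width jump
for v in range(80,108): 
    u=np.where(m[v,235:285])[0]; print(v,len(u),end='; ')
end=onz(f,[258.5,98],.058,True)[0,:2]; o=np.array([x0,y0]); 
print(end, "offset of (0.469,-0.257) from line:",np.cross(n,np.array([.469,-.257])-o), "end t rel", (end-[.469,-.257])@n)
yaw=-1.9; xt=np.array([np.cos(yaw),np.sin(yaw)]); yt=np.array([np.sin(yaw),-np.cos(yaw)])
C=o+n*((end-o)@n+.09); print("origin",C,"tool delta mm",1e3*(C-[.4682,-.2583])@xt,1e3*(C-[.4682,-.2583])@yt)
```

```text
yaw 1.2559751
80 0; 81 0; 82 0; 83 0; 84 0; 85 10; 86 12; 87 13; 88 13; 89 13; 90 13; 91 13; 92 13; 93 13; 94 13; 95 13; 96 13; 97 15; 98 23; 99 25; 100 27; 101 27; 102 27; 103 25; 104 26; 105 27; 106 27; 107 27; [ 0.43795721 -0.34279108] offset of (0.469,-0.257) from line: -0.0023509836203393034 end t rel -0.0911868875267754
origin [ 0.46639705 -0.25740058] tool delta mm -0.2682440208224575 1.996907078424241<stdin>:17: DeprecationWarning: Arrays of 2-dimensional vectors are deprecated. Use arrays of 3-dimensional vectors instead. (deprecated in NumPy 2.0)
```

```bash
python3 -m jog '[[0.2,[0,1.5,60],-0.014],[0.2,[0,1.5,120],-0.014],[0.2,[0,1.5,160],-0.014],[0.2,[0,1.5,180],-0.014],[0.2,[0,1.5,189],-0.014],[0.2,[0,1.5,189],-0.014],[0.2,[0,1.5,189],-0.014],[-0.5,[0,1.5,189],-0.014],[-0.5,[0,1.5,189],-0.014],[-0.5,[0,1.5,189],-0.014],[-0.5,[0,1.5,189],-0.014],[-0.5,[0,1.5,189],-0.014],[-0.5,[0,1.5,189],-0.014]]' 55
```

```text
t: 3.52
eef_pos: [0.4658, -0.257, 0.0517]
ee_rot: [3.139, -0.0, -1.885]
force: [-4.4, 2.5, 5.8]
width: 0.0288
gripper_force: 55.0
```

```bash
python3 -m jog '[[-0.6,[0,0,-10],0],[-0.6,[0,0,-30],0],[-0.6,[0,0,-60],0],[-0.6,[0,0,-100],0],[-0.6,[0,0,-140],0],[-0.6,[0,0,-170],0],[-0.6,[-20,6,-170],0.06],[-0.6,[-60,18,-170],0.18],[-0.6,[-100,30,-170],0.31],[-0.6,[-150,45,-170],0.46],[-0.6,[-200,60,-170],0.62],[-0.6,[-250,75,-170],0.77],[-0.6,[-300,90,-170],0.92],[-0.6,[-340,102,-170],1.05],[-0.6,[-370,110,-170],1.14],[-0.6,[-390,116,-170],1.21],[-0.6,[-390,116,-170],1.21],[-0.6,[-390,116,-170],1.21]]' 60
python3 - <<'E'
from h import *
from station import status, optics
s=status.get_state(); print(s["q"],s["eef_pos"],s["ee_rot"])
f=optics.grab_frame("wrist"); np.savez("pics/w2.npz",**f); c=f["color"]
o=cv2.resize(c,None,fx=1.5,fy=1.5)
a=.047;R=np.array([[np.cos(a),-np.sin(a)],[np.sin(a),np.cos(a)]]);C=np.array([.511,.257])
for x in (-108,-72,2,38):
  for y in (-25,-20,0,20,25): cv2.circle(o,tuple(int(v) for v in 1.5*proj(f,[*(C+R@[x/1e3,y/1e3]),.06 if y==0 else .08],True)[0]),2,(255,0,0),-1)
cv2.imwrite("pics/w2.png",o[:,:,::-1])
E
```

```text
t: 5.78
eef_pos: [0.4769, 0.149, 0.2216]
ee_rot: [-3.141, -0.0, -3.094]
force: [-0.1, -0.2, -3.6]
width: 0.0288
gripper_force: 60.0
[ 6.96774819e-01  8.26094679e-02 -3.94081447e-01 -1.70494250e-04
 -1.09459999e+00 -2.21958042e+00] [0.47687865 0.14902662 0.22155948] [-3.14141453e+00 -4.85622153e-04 -3.09368017e+00]
```

View pics/w2.png

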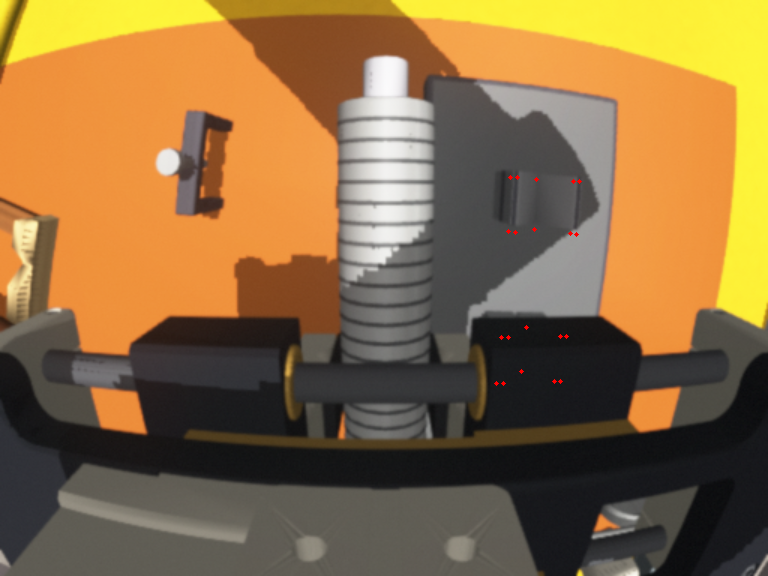

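The wrist view shows the roller held straight: body columns 338–434, short end at row 100. The −x V-block is at (500–580, 170–232), and my predicted dots lie within a few px of it. To the right is the plate's +y edge, (617,100)→(598,320). Next I measure both of these and the roller's place in the grip.

Run:
```python
from h import *
f=dict(np.load("pics/w2.npz")); c=f["color"]
hsv=cv2.cvtColor(c,cv2.COLOR_RGB2HSV); S=hsv[...,1].astype(int)
P=[]
for v in range(75,205,3):
    u=[k for k in range(380,430) if S[v,k]<100]
    if u: P.append([max(u)+.5,v])
W=onz(f,P,.03,True)[:,:2]; l=cv2.fitLine(W.astype(np.float32),cv2.DIST_HUBER,0,.001,.001).ravel(); n=l[:2]*np.sign(l[0])
ct=onz(dict(np.load("pics/top0.npz")),[0,0],0)
print("plate +y edge yaw",np.arctan2(n[1],n[0]),"y at x=.476",l[3]+n[1]/n[0]*(.476-l[2]), "resid",np.abs((W-l[2:])@[-n[1],n[0]]).max())
# same from the top view, both long edges
g=dict(np.load("pics/top0.npz")); T=cv2.cvtColor(g["color"],cv2.COLOR_RGB2HSV)[...,1].astype(int)
for name,rng,pick in (("+y",range(138,170),min),("-y",range(170,215),max)):
    Q=[[pick(k for k in rng if T[v,k]<110)+(-.5 if pick is min else .5),v] for v in range(135,228,2)]
    w=onz(g,Q,.03)[:,:2]; m=cv2.fitLine(w.astype(np.float32),cv2.DIST_HUBER,0,.001,.001).ravel(); k=m[1]/m[0]
    print("top",name,"yaw",np.arctan(k),"y at .476",m[3]+k*(.476-m[2]))
# roller in hand
m=(S<90)&(hsv[...,2]>60); cols=[]
for v in range(70,135,5):
    u=np.where(m[v,215:300])[0]+215; cols.append([(u.min()+u.max())/2,v])
r=onz(f,cols,.2266,True)[:,:2]; q=cv2.fitLine(r.astype(np.float32),cv2.DIST_HUBER,0,.001,.001).ravel(); print("roller yaw",np.arctan(q[1]/q[0]),"y at tcp",q[3]+q[1]/q[0]*(.4769-q[2]))
print([int(m[v,215:300].sum()) for v in range(35,75)])
print("end x for rows 64..68",onz(f,[[257,v] for v in (64,66,68)],.2266,True)[:,0])
b=cv2.resize(c[105:165,322:397],None,fx=10,fy=10,interpolation=2); cv2.imwrite("pics/blk.png",b[:,:,::-1])
```

```text
plate +y edge yaw 0.016410472 y at x=.476 0.33229733 resid 0.0008415171849483737
top +y yaw 0.013432586 y at .476 0.33502656
top -y yaw 0.018495051 y at .476 0.17225985
roller yaw 0.052791495 y at tcp 0.1517338
[0, 0, 15, 21, 25, 28, 29, 30, 30, 30, 30, 30, 30, 30, 30, 32, 44, 45, 45, 46, 46, 46, 47, 45, 45, 47, 46, 46, 46, 48, 58, 67, 70, 72, 73, 74, 75, 75, 75, 75]
end x for rows 64..68 [0.38483978 0.3858048  0.38676749]
```

View pics/blk.png

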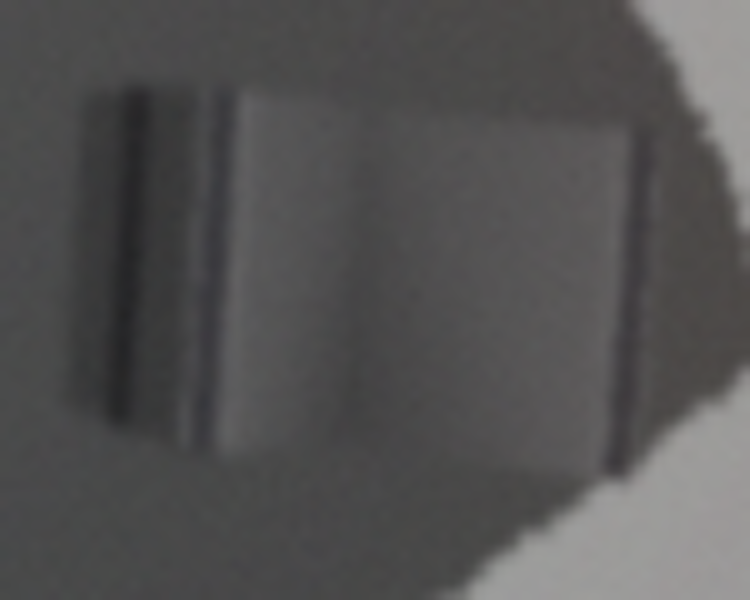

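The crop shows the block's rim centres at about (220,95), (642,130), (205,450) and (617,470), with the V bottom between them near x=365.

Run:
```python
from h import *
f=dict(np.load("pics/w2.npz")); S=cv2.cvtColor(f["color"],cv2.COLOR_RGB2HSV)[...,1].astype(int)
p=np.array([[220,95],[642,130],[205,450],[617,470]])/10-.45+[322,105]
W=onz(f,p,.08,True)[:,:2]; C=W.mean(0); n=np.array([np.cos(.015),np.sin(.015)])
print(W.round(4).tolist(),"block",C,"seat(cam)",C+.055*n, "size",W[2]-W[0],W[1]-W[0])
# -x edge of plate
P=[[u,min(v for v in range(40,90) if S[v,u]<100)-.5] for u in range(320,400,4)]
E=onz(f,P,.03,True)[:,:2]; print("plate -x edge mean",E.mean(0),"seat x from it",E.mean(0)[0]+.145, E[0],E[-1])
# top view plate ends
g=dict(np.load("pics/top0.npz")); T=cv2.cvtColor(g["color"],cv2.COLOR_RGB2HSV)[...,1].astype(int)
for u in (152,190,196):
    v=[k for k in range(100,245) if T[k,u]<110]; print(u,onz(g,[[u,min(v)-.5],[u,max(v)+.5]],.03)[:,0])
```

```text
[[0.3999, 0.23], [0.3983, 0.2758], [0.4351, 0.2313], [0.4333, 0.2765]] block [0.41663973 0.25339737] seat(cam) [0.47163355 0.25422234] size [0.03519451 0.00132716] [-0.00155245  0.04584881]
plate -x edge mean [0.32816547 0.25978549] seat x from it 0.4731654684855845 [0.32882245 0.2133259 ] [0.32783195 0.30888579]
152 [0.68669457 0.32921097]
190 [0.68943369 0.32879795]
196 [0.68939818 0.32873269]
```

```bash
python3 -m jog '[[-0.6,[0,30,0],0.01],[-0.6,[-1,65,0],0.02],[-0.6,[-2,95,0],0.033],[-0.6,[-2,104,0],0.033],[-0.6,[-2,104,20],0.033],[-0.6,[-2,104,55],0.033],[-0.6,[-2,104,90],0.033],[-0.6,[-2,104,110],0.033],[-0.6,[-2,104,115],0.033],[-0.6,[-2,104,115],0.033]]' 60
python3 - <<'E'
from h import *
from station import status, optics
print(status.get_state()["force"])
w=optics.grab_frame("wrist"); np.savez("pics/w3.npz",**w); s=optics.grab_frame("side"); np.savez("pics/s3.npz",**s)
a=cv2.resize(w["color"][30:260,170:350],(450,575)); b=cv2.resize(s["color"][180:340,70:290][:, :],None,fx=1.58,fy=2.5)[:575]
o=np.zeros((575,450+b.shape[1],3),np.uint8); o[:,:450]=a; o[:b.shape[0],450:]=b; print(o.shape)
cv2.imwrite("pics/c3.png",o[:,:,::-1])
E
```

```text
t: 7.08
eef_pos: [0.4748, 0.253, 0.107]
ee_rot: [-3.142, 0.0, -3.128]
force: [-0.8, -0.8, -3.1]
width: 0.0288
gripper_force: 60.0
[-0.76015242 -0.81192863 -3.05005672]
(575, 798, 3)
```

View pics/c3.png

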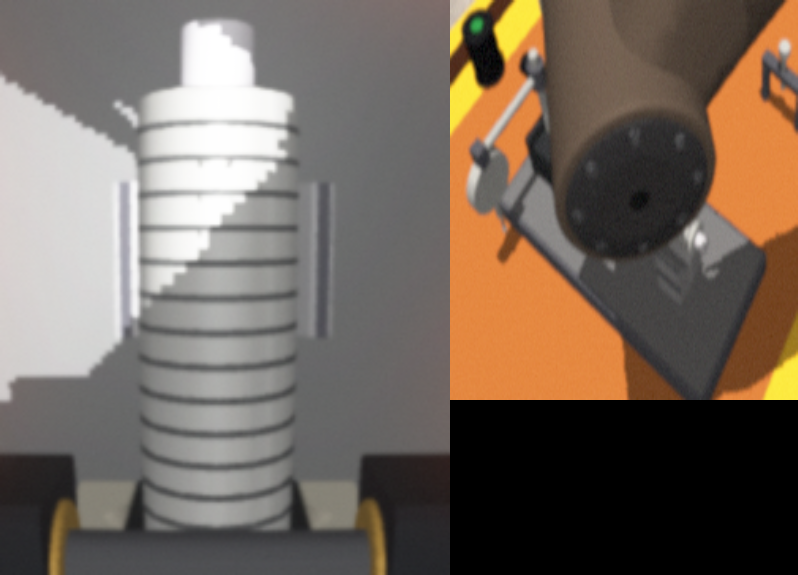

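The roller hangs over the −x block. In the crop, the block's rim lines are centred at x≈125 and x≈323, rows 182–336. The roller's edges are at 138 and 298, so it sits slightly left of centre. I'll convert that to mm.

Run:
```python
from h import *
f=dict(np.load("pics/w3.npz"))
o=lambda x,y:[170+x/2.5-.4,30+y/2.5-.4]
rl,rr=[onz(f,[o(a,182),o(b,336)],.08,True)[:,:2] for a,b in ((125,127),(322,322))]
print("rims",rl.round(4).tolist(),rr.round(4).tolist(),"mid",(rl+rr)/2)
for y in (130,182,336,450):
    pass
e=onz(f,[o(137,182),o(298,182),o(140,336),o(297,336),o(142,450),o(294,450)],.114,True)[:,:2]; print("roller mid", ((e[::2]+e[1::2])/2).round(4).tolist(), "width",(e[1::2]-e[::2])[:,1])
print("end x",onz(f,[o(217,95),o(217,100)],.112,True)[:,0])
```

```text
rims [[0.3991, 0.2306], [0.435, 0.2311]] [[0.3984, 0.2755], [0.4343, 0.2766]] mid [[0.39877018 0.25305788]
 [0.43461107 0.25384787]]
roller mid [[0.4008, 0.2517], [0.4294, 0.2523], [0.4517, 0.2525]] width [0.02936101 0.02933485 0.02947215]
end x [0.38433459 0.38529634]
```

```bash
python3 -m jog '[[-0.6,[2.5,1.2,3],0],[-0.6,[2.5,1.2,10],0],[-0.6,[2.5,1.2,17],0],[-0.6,[2.5,1.2,22],0],[-0.6,[2.5,1.2,25],0],[-0.6,[2.5,1.2,26],0],[-0.6,[2.5,1.2,27],0],[-0.6,[2.5,1.2,27],0],[-0.6,[2.5,1.2,27],0]]' 60
```

```text
t: 8.3
eef_pos: [0.4719, 0.2546, 0.0797]
ee_rot: [3.141, 0.0, -3.128]
force: [0.2, -0.7, -3.2]
width: 0.0286
gripper_force: 60.0
```

```bash
python3 -m jog '[[-0.6,[0,0,1],0],[-0.6,[0,0,1.5],0],[-0.6,[0,0,2],0],[-0.6,[0,0,2.5],0],[-0.6,[0,0,2.5],0],[-0.6,[0,0,2.5],0]]' 60
```

```text
t: 9.05
eef_pos: [0.4719, 0.2546, 0.0774]
ee_rot: [3.141, 0.0, -3.128]
force: [-2.2, -1.8, 3.8]
width: 0.029
gripper_force: 60.0
```

```bash
python3 -m jog '[[-0.6,[0,0,0.3],0],[-0.6,[0,0,0.6],0],[-0.6,[0,0,0.6],0],[-0.6,[0,0,0.6],0]]' 60; python3 -c "
from station import status
s=status.get_state();print(s['force'],s['moment'],s['eef_pos'])"
```

```text
t: 9.55
eef_pos: [0.4719, 0.2546, 0.0773]
ee_rot: [3.141, 0.0, -3.128]
force: [-4.7, -1.6, 9.1]
width: 0.0292
gripper_force: 60.0
[-4.73088442 -1.64339835  9.11471692] [-0.73108014  1.89264913 -0.05268207] [0.47190572 0.25456884 0.07732827]
```

```bash
python3 -m jog '[[-0.6,[0.2,0,0.4],0],[-0.6,[0.4,0,0.8],0],[-0.6,[0.4,0,0.9],0],[-0.6,[0.4,0,0.9],0],[-0.6,[0.4,0,0.9],0]]' 60; python3 -c "
from station import status
s=status.get_state();print(s['force'],s['moment'],s['eef_pos'])"
```

```text
t: 10.18
eef_pos: [0.4719, 0.2546, 0.0773]
ee_rot: [3.141, 0.001, -3.127]
force: [-6.3, -4.0, 17.4]
width: 0.0283
gripper_force: 60.0
[-6.31061153 -4.02335647 17.39296745] [-1.28700287  2.26186547 -0.03146809] [0.47187963 0.25456818 0.07727134]
```

```bash
python3 -m jog '[[-0.6,[0.2,-0.15,0.1],0],[-0.6,[0.4,-0.3,0.2],0],[-0.6,[0.4,-0.3,0.2],0],[-0.6,[0.4,-0.3,0.2],0]]' 60
python3 - <<'E'
from h import *
from station import status, optics
s=status.get_state();print(s['force'],s['moment'],s['eef_pos'])
w=optics.grab_frame("wrist"); np.savez("pics/w4.npz",**w); t=optics.grab_frame("top"); np.savez("pics/t4.npz",**t)
a=cv2.resize(w["color"][30:260,170:350],(450,575)); b=cv2.resize(t["color"][90:250,110:220],(345,502))
o=np.zeros((575,795,3),np.uint8); o[:,:450]=a; o[:502,450:]=b
cv2.imwrite("pics/c4.png",o[:,:,::-1])
E
```

```text
t: 10.68
eef_pos: [0.4719, 0.2546, 0.0773]
ee_rot: [3.141, 0.002, -3.127]
force: [-5.5, -3.0, 16.9]
width: 0.0288
gripper_force: 60.0
[-5.52612549 -3.03186766 16.90424245] [-1.17821282  1.94298947 -0.06733186] [0.47189869 0.25460711 0.0772971 ]
```

View pics/c4.png

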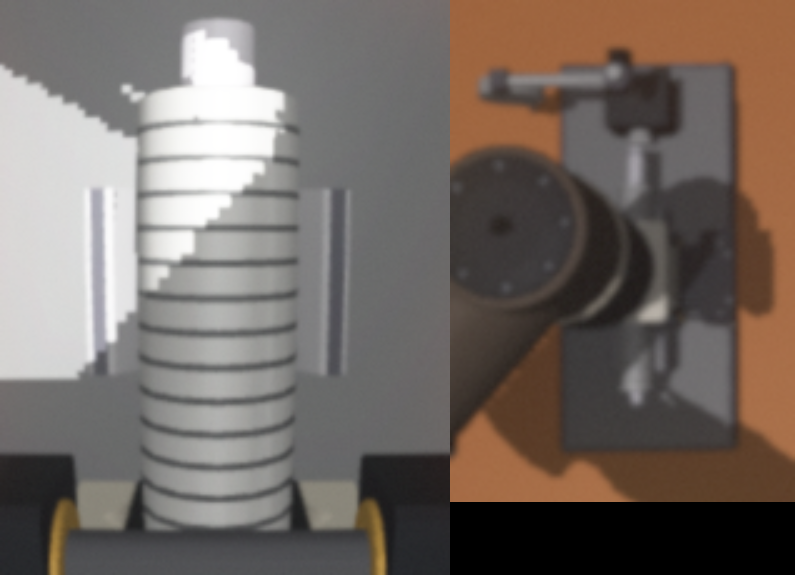

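The roller is seated. In the crop the rims are at x≈97 and 338 and the roller's edges at 138 and 298, so it is centred sideways. Its short end at row ≈99 is 17 mm past the block, so it is centred lengthwise too. In the top view the long journal points at the gauge base. One last small trim of the force, then I hand in.

```bash
python3 -m jog '[[-0.6,[0.1,-0.2,0.1],0],[-0.6,[0.2,-0.3,0.2],0],[-0.6,[0.2,-0.3,0.2],0],[-0.6,[0.2,-0.3,0.2],0]]' 60
```

```text
t: 11.28
eef_pos: [0.4719, 0.2546, 0.0773]
ee_rot: [3.14, 0.002, -3.127]
force: [-6.9, -3.1, 18.0]
width: 0.029
gripper_force: 60.0
```

```bash
python3 -c "
from station import order
print(order.job_done())"
```

```text
the job is handed in; nothing more can be done
None
```

The feed roller is centred in the V-blocks with its long journal towards the gauge stand. The fingers still held it there at handover, pressing down with 18 N net on the wrist sensor (about 22 N on the Vs with the roller's weight), at t ≈ 11.3 s.

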